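# Prop the drying cabinet ajar with its stay

## Task

Set the small drying cabinet's door ajar for airing: swing the self-closing door open and drop the middle hole of the steel stay (the bar with the knob, on the cabinet's top) all the way down over the steel peg, so that the stay lies flat and holds the door, then let go. The peg is clamped somewhere along the slotted plate on the cabinet's top: find it by touch or by eye. Leave the tape roll, the clear tub and the paint jar where they are.

Things in the scene. Friction and masses are not known exactly. Their poses are not given: they have to be found in the camera images.
- cabinet: White tabletop drying cabinet, fixed, 260 deep x 340 wide x 170 mm high, origin at the centre of its underside. Its door is on its own -x face, which looks away from the robot; own +y is the hinged side of the door; z up. The stay lies over its flat top, where a slotted steel plate carries the peg.
- door_hinge (a point): Point on the vertical hinge line of the door, at the height of the cabinet's top (170 mm); at (-140, +165) mm in the cabinet's x, y. Its axes are the cabinet's.
- door (a joint): Angle of the glazed, wood-framed door (330 mm wide, 18 mm thick, as high as the cabinet), rad: 0 shut, growing as it opens away from the cabinet (clockwise seen from above), up to 1.2. A spring shuts it: about 1 N at the stay's pivot when shut, 1.5 N when ajar.
- stay_pivot (a point): Point on the vertical axis about which the stay swings, on top of the door, 290 mm from the hinge line along the door towards its free edge; 6.5 mm above the cabinet's top. Its x axis points along the stay to the knob.
- stay_swing (a joint): Angle of the stay against the door, rad: 0 when it points from its pivot along the door to the hinge line, growing clockwise seen from above (with the door shut, in over the cabinet's top). Free but for slight friction.
- stay_lift (a joint): Upward tilt of the stay about its pivot, rad: 0 lying flat, its lowest position, its underside 4 mm above the cabinet's top; up to 0.6. Drops by its own weight. It lies about 0.06 rad up when it rests on the peg's top. (The peg's last 2 mm are stepped in to 8 mm across.)
- stay_knob (a point): Centre, half-way up, of the black upright knob near the stay's free end: 18 mm in diameter, 34 mm high, standing on the stay, 240 mm from the pivot along the stay; 26 mm above the cabinet's top when the stay lies flat. x along the stay, outward from the pivot.
- hole_middle (a point): Centre, at the underside, of the middle one of three round holes (12 mm across) in the flat steel stay (24 mm wide, 5 mm thick, 280 mm long). The holes are 150, 175 and 200 mm from the pivot; this one is 175 mm from it, 65 mm short of the knob. Hole over peg: it must lie on the slot's line (x = -105 mm in the cabinet).
- slot_mid (a point): Middle of the slotted plate (30 x 100 mm, 1.5 mm thick), at the level of the cabinet's top; at (-105, 0) mm in the cabinet's x, y; slot along y. The fixed upright steel peg stands on the slot's line, 20 mm at most either way from this point, where is not told: 10 mm in diameter, 15 mm high above the cabinet's top, 1 mm of play all round in a hole. The flat stay swung against it strikes it.
- tape_roll: Roll of masking tape lying flat on the table, 100 mm across, 25 mm high. Origin at the centre of its underside. To be left alone.
- tub: Clear round tub standing on the table, 100 mm across, 60 mm high. Origin at the centre of its underside. To be left alone.
- paint_jar: Small blue jar with a white cap standing on the cabinet's top at the corner behind the hinge, 44 mm across, 50 mm high. Origin at the centre of its underside. To be left alone.

How it is judged:
By the outcome, as a careful person would: the job done as asked, in the order asked, and still so for the second after the job is handed in, with the robot touching nothing.
It also fails if it takes over 58 s, if anything falls off the work surface, if the arm or the gripper's body presses on something with over 40 N, if the wrist force passes 120 N, or if a joint passes its speed limit or range.

## Robot

A 6-joint arm with a two-finger parallel gripper is mounted at the origin on the work surface. World frame = base frame: x ahead of the robot, y to its left, z up, the work surface at z = 0. Lengths are in m, angles in rad, forces in N, time in s.
With the tool pointing down it reaches from about 0.325 to 0.75 m from the base axis. Payload 7.6 kg.
Tool frame: the origin (TCP) lies at the very end of the fingers, on their centre line; the grasp point (between the pads) lies 19 mm behind it; z points along the fingers, y is the direction in which the jaws open and shut (so a half turn about z gives the same grasp; the last joint's range is limited). The gripper opens to 85 mm and grips with 20 to 120 N. Pads are 22 mm wide; open, the fingers measure 114 mm over their backs; the gripper's body (76 mm by 85 mm) begins 54 mm behind the grasp point. The pads swing forward as they close: fully open they stand 13 mm farther back than shut.
Start: joints at [-1.236, 0.052, 1.401, -0, 1.689, -0.07], TCP at [0.207, -0.483, 0.231] pointing down, gripper open.
Joint ranges: [-2.9, 2.9], [-0.91, 2.17], [0.12, 2.37], [-1.06, 4.2], [0.26, 2.73], [-2.93, 2.93]. Speed limits (rad/s): [2.57, 2.57, 3.01, 3.14, 3.14, 3.14].

## Interface

Orientations are given as a rotation vector (axis times angle).
In Python, from plant import robot, viewer gives the robot as it stands. The module is installed in compiled form; this text tells all that it offers.
- The arm moves only by the tool jog_arm, never from a script. Its argument "commands" is a list that holds one entry, the list of rows, each a list of 7 numbers: the shift along the tool's x, y, z in mm, then the turn, a rotation vector about the tool's x, y, z in rad, then the opening, from 0 (shut) to 1 (fully open). In form: [[[tx, ty, tz, ax, ay, az, claw], ...]]. A call has exactly 5 rows; each row is the pose to reach, as a shift and turn from the pose commanded when the call began, along the tool's axes at that moment; what a row does not reach only later rows make up. A row lasts 1/12 s, in which the tool goes at most 41.7 mm and 7.16 degrees, less where a joint would pass 70% of its speed; a pose out of reach is approached as far as the arm can. A call with a gripper value outside its range is refused whole. The fingers move at their own pace and stop on an object; "newtons" is the grip in N (left out, the last holds). Time passes only in rows, so rows that repeat a pose let the fingers close, or fill a call up. It gives the time, the measured TCP pose, the force and the opening at its end, in the units of the state.
- robot.read_state(): the state, without advancing time (a new reading comes with each control period).
- viewer.get_image(name): name is "scene" or "top" or "wrist"; returns a dict with "frame" (480x640x3 uint8, red, green, blue), "fx", "fy", "cx", "cy" (pixels), "R" (3x3) and "t" (3): a world point X has camera coordinates R X + t; the wrist camera has in their place "tool_from_camera" (4x4, takes a point from camera to tool coordinates, whose origin is the TCP and whose axes are the flange's). Camera axes: x right, y down, z forward; pixel columns grow to the right and rows downward; lengths in m; the calibration is good to about 2 mm. A picture is of the moment at which its call begins: read the wrist's pose just before it. There is no depth.
- robot.job_done(): hands the job in, once; it reports no verdict.
The state is a dict: "time_s": time; "joint_positions": joint angles; "joint_vel": joint speeds; "effort": joint torques, N m; "tool_pos": TCP position; "eef_rot": TCP orientation; "contact_force": force on the tool from outside, world axes, zero at the start; "moment": the same for the moment, N m; "gripper_width": opening from 0.0 (shut) to 1.0 (fully open).
Only numpy, scipy, OpenCV 4.12 (cv2) and the standard library are available. Lean on these libraries where they do the work, as an engineer would, in place of code of your own. Each camera call takes 0.05 s, during which the arm holds its last target. There are 200 camera calls.

## Working session

There is one attempt and no reset: what is moved stays moved. The work goes in short steps, Python scripts to look and compute and a tool call to move; the robot and the scene stay as the last step left them, time stands still between calls to the robot, and variables do not carry over. Pictures are saved under pics/ and viewed, about 8 in all and at most 12, crops included, and the job is handed in when it is done.

Besides the shell and the picture viewer there is one more tool, called after "Request:" in YAML: its name, and indented under it one key for each argument. jog_arm: Moves the arm, as the interface text tells. Its arguments: {"type":"object","properties":{"commands":{"type":"array","items":{"type":"array","items":{"type":"array","items":{"type":"number"}}}},"newtons":{"type":"number"}},"required":["commands"]}

```bash
mkdir -p pics; cat > h.py <<'E'
import numpy as np, cv2
from scipy.spatial.transform import Rotation as Ro
from plant import robot, viewer
def snap(n,f):
    d=viewer.get_image(n); cv2.imwrite(f'pics/{f}.png',d['frame'][:,:,::-1]); return d
def ray(d,u,v,z):
    R=np.array(d['R']);t=np.array(d['t']); c=-R.T@t
    r=R.T@np.array([(u-d['cx'])/d['fx'],(v-d['cy'])/d['fy'],1]); return c+r*(z-c[2])/r[2]
def proj(d,X):
    p=np.array(d['R'])@np.array(X)+np.array(d['t']); return p[0]/p[2]*d['fx']+d['cx'],p[1]/p[2]*d['fy']+d['cy']
E
python3 - <<'E'
from h import *
import pickle
s=robot.read_state();print({k:np.round(v,3) for k,v in s.items()})
for n in('top','scene'):
    d=snap(n,n+'0');pickle.dump(d,open(n+'.pkl','wb'));print(n,d['fx'],-np.array(d['R']).T@np.array(d['t']))
E
```

```text
{'time_s': np.float64(0.0), 'joint_positions': array([-1.236,  0.053,  1.402, -0.   ,  1.689, -0.07 ]), 'joint_vel': array([-0.002,  0.   ,  0.002,  0.   ,  0.001, -0.001]), 'effort': array([ 1.0000e-03, -3.8167e+01, -3.6018e+01, -0.0000e+00,  6.0000e-03,
       -0.0000e+00]), 'tool_pos': array([ 0.207, -0.482,  0.23 ]), 'eef_rot': array([-3.076, -0.631,  0.   ]), 'contact_force': array([ 0.373, -0.634, -0.535]), 'moment': array([0.105, 0.001, 0.046]), 'gripper_width': np.float64(0.999)}
top 444.42358950130495 [ 0.50918829 -0.0089821   1.25938538]
scene 452.45488036731933 [ 1.0259712  -0.45723411  1.05134789]
```

View pics/top0.png

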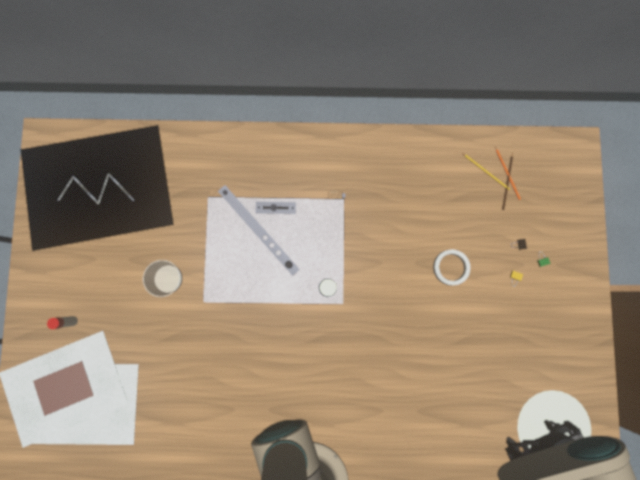

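View pics/scene0.png

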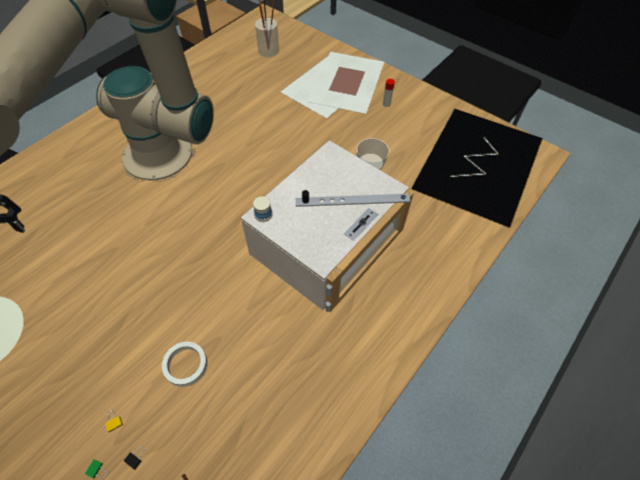

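The top view shows the cabinet with its top spanning about (205,198)–(345,303). The slot plate is near (276,208), the pivot near (225,190), the knob near (290,265) and the jar near (328,288). The scene view agrees. I'll enlarge both plate areas and measure the points.

```bash
python3 - <<'E'
from h import *
import pickle
a=cv2.imread('pics/top0.png');b=cv2.imread('pics/scene0.png')
A=cv2.resize(a[180:310,195:355],None,fx=4.5,fy=4.5,interpolation=cv2.INTER_CUBIC)[:300]
A2=cv2.resize(a[183:233,200:350],(780,260),interpolation=cv2.INTER_CUBIC)
B=cv2.resize(b[190:250,290:420],(780,360),interpolation=cv2.INTER_CUBIC)
cv2.imwrite('pics/c1.png',np.vstack([A2[:240],B]))
d=pickle.load(open('top.pkl','rb'))
g=cv2.cvtColor(a,cv2.COLOR_BGR2HSV)
m=((g[:,:,1]<40)&(g[:,:,2]>140)).astype(np.uint8)*255
m[:192]=0;m[:, :197]=0;m[:,355:]=0;m[312:]=0
m=cv2.morphologyEx(m,cv2.MORPH_CLOSE,np.ones((15,15)))
c=max(cv2.findContours(m,0,2)[0],key=cv2.contourArea)
r=cv2.minAreaRect(c);print(r)
for p in cv2.boxPoints(r):print(p,ray(d,*p,.17)[:2].round(4))
# knob dark blob
k=((g[:,:,2]<70)).astype(np.uint8);k[:250]=0;k[275:]=0;k[:,:275]=0;k[:,305:]=0
ys,xs=np.nonzero(k);print('knob',xs.mean(),ys.mean(),len(xs),xs.min(),xs.max(),ys.min(),ys.max(),ray(d,xs.mean(),ys.mean(),.2))
for n,u,v in(('pivot',225,190.5),('plate',276,208)):print(n,ray(d,u,v,.175))
E
```

```text
((273.50390625, 247.7039794921875), (139.75106811523438, 110.2799301147461), 0.7538483738899231)
[202.90897 301.91983] [0.4787 0.2593]
[204.3599  191.64944] [0.7507 0.2674]
[344.09885 193.48813] [ 0.751  -0.0811]
[342.64792 303.7585 ] [ 0.4782 -0.079 ]<stdin>:18: RuntimeWarning: Mean of empty slice.
  ret = ret.dtype.type(ret / rcount)
Traceback (most recent call last):
ValueError: zero-size array to reduction operation minimum which has no identity
```

View pics/c1.png

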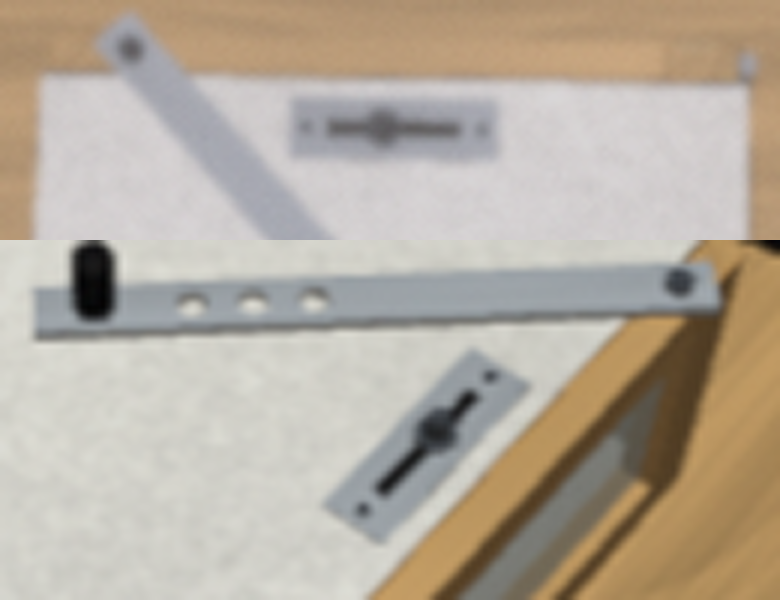

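Both views show the peg in the slot. It is at crop (382,127) in the top view and (437,432) in the scene view, a little off the plate's middle between the screws. Next I'll turn these into positions.

```bash
python3 - <<'E'
from h import *
import pickle
T=pickle.load(open('top.pkl','rb'));S=pickle.load(open('scene.pkl','rb'))
t=lambda x,y:(200+x/5.2-.4,183+y/5.2-.4)
s=lambda x,y:(290+x/6-.4,190+(y-240)/6-.4)
for n,d,p,z in(('top pegtop',T,t(382,127),.184),('top scr',T,t(307,127),.1715),('top scr',T,t(481,129),.1715),('top pivot',T,t(130,48),.179),
 ('sc peg',S,s(437,432),.180),('sc scr',S,s(490,377),.1715),('sc scr',S,s(363,510),.1715),('sc pivot',S,s(680,283),.179),('sc knobbase',S,s(93,318),.179),('sc knobtop',S,s(93,247),.213),('sc hole_in',S,s(315,300),.177)):
    print(n,np.round(p,1),(ray(d,*p,z)*1000).round(1))
g=cv2.cvtColor(cv2.imread('pics/top0.png'),cv2.COLOR_BGR2GRAY)
k=(g<90).astype(np.uint8);k[:255]=0;k[280:]=0;k[:,:275]=0;k[:,305:]=0
ys,xs=np.nonzero(k);print('knob',len(xs),xs.mean(),ys.mean(),xs.min(),xs.max(),ys.min(),ys.max(),(ray(T,xs.mean(),ys.mean(),.205)*1000).round(1))
# cabinet's robot-side edge and side edges: sub-pixel corners checked on the scene view
for X in((.4785,.26,.17),(.4785,-.08,.17),(.7385,.26,.17),(.7385,-.08,.17)):print(np.round(proj(S,X),1),np.round(proj(T,X),1))
E
```

```text
top pegtop [273.1 207. ] [711.5  94.1 184. ]
top scr [258.6 207. ] [713.4 131.1 171.5]
top scr [292.1 207.4] [713.6  48.1 171.5]
top pivot [224.6 191.8] [748.9 215.2 179. ]
sc peg [362.4 221.6] [718.   90.8 180. ]
sc scr [371.3 212.4] [715.3 131.8 171.5]
sc scr [350.1 234.6] [715.   47.7 171.5]
sc pivot [402.9 196.8] [749.7 215.5 179. ]
sc knobbase [305.1 202.6] [576.8  47.8 179. ]
sc knobtop [305.1 190.8] [571.3  55.2 213. ]
sc hole_in [342.1 199.6] [639.4 114.1 177. ]
knob 12 288.4166666666667 264.25 287 290 263 266 [570.4  52.4 205. ]
[328.2 138.8] [202.6 302. ]
[239.5 216.5] [343.1 303.6]
[408.5 186.1] [207.1 196.5]
[323.4 277.7] [343.6 198.4]
```

```bash
cat >> h.py <<'E'
def go(x,y,z,yaw,tilt=0):
    """target mm, yaw deg of tool x, tool down; tilt rad about tool y -> shift mm / turn in tool axes from measured pose"""
    s=robot.read_state();R=Ro.from_rotvec(s['eef_rot']);p=np.array(s['tool_pos'])*1000
    G=Ro.from_matrix((lambda a:np.array([[np.cos(a),np.sin(a),0],[np.sin(a),-np.cos(a),0],[0,0,-1.]]))(np.deg2rad(yaw)))*Ro.from_rotvec([0,tilt,0])
    print('to',(x,y,z,yaw),'shift',R.inv().apply(np.array([x,y,z])-p).round(1),'turn',(R.inv()*G).as_rotvec().round(4))
def st():
    s=robot.read_state();m=Ro.from_rotvec(s['eef_rot']).as_matrix()
    print('t',round(s['time_s'],2),'pos',(np.array(s['tool_pos'])*1000).round(1),'yaw',np.rad2deg(np.arctan2(m[1,0],m[0,0])).round(1),'toolz',m[:,2].round(3),'F',np.round(s['contact_force'],1),'w',round(float(s['gripper_width']),3),'j',np.round(s['joint_positions'],2))
E
python3 -c "
from h import *
go(572,53,300,42.5)"
```

```text
to (572, 53, 300, 42.5) shift [ 546.6 -348.3  -68.9] turn [-0.0014 -0.0004 -0.337 ]
```

Request:
jog_arm:
  commands:
    - [[0, 0, -40, 0, 0, 0, 0.5], [25, -15, -69, 0, 0, 0, 0.5], [60, -38, -69, 0, 0, 0, 0.5], [94, -60, -69, 0, 0, 0, 0.5], [128, -82, -69, 0, 0, 0, 0.5]]

```text
time_s: 0.52
tool_pos: [0.2926, -0.3554, 0.3004]
eef_rot: [3.078, 0.63, 0.0]
contact_force: [0.3, -0.1, 0.2]
gripper_width: 0.497
```

Request:
jog_arm:
  commands:
    - [[34, -22, 0, 0, 0, 0, 0.5], [68, -44, 0, 0, 0, 0, 0.5], [102, -66, 0, 0, 0, 0, 0.5], [136, -88, 0, 0, 0, 0, 0.5], [170, -110, 0, 0, 0, 0, 0.5]]

```text
time_s: 0.93
tool_pos: [0.4056, -0.1868, 0.3001]
eef_rot: [-3.077, -0.631, 0.0]
contact_force: [0.9, -0.9, 0.4]
gripper_width: 0.502
```

Request:
jog_arm:
  commands:
    - [[34, -22, 0, 0, 0, 0, 0.5], [68, -44, 0, 0, 0, -0.1, 0.5], [102, -66, 0, 0, 0, -0.2, 0.5], [136, -88, 0, 0, 0, -0.3, 0.5], [170, -110, 0, 0, 0, -0.337, 0.5]]

```text
time_s: 1.35
tool_pos: [0.5187, -0.0186, 0.2999]
eef_rot: [-2.925, -1.147, 0.001]
contact_force: [0.9, -0.8, -0.2]
gripper_width: 0.497
```

```bash
python3 -c "
from h import *
st();go(572,53,300,42.5)"
```

```text
t 1.35 pos [518.7 -18.6 299.9] yaw 42.8 toolz [-0. -0. -1.] F [ 0.9 -0.8 -0.2] w 0.497 j [-0.11  0.03  1.29 -0.    1.82  0.72]
to (572, 53, 300, 42.5) shift [ 87.8 -16.3  -0.1] turn [-0.0002  0.0004  0.0054]
```

Request:
jog_arm:
  commands:
    - [[35, -7, 0, 0, 0, 0.005, 0.5], [70, -14, 0, 0, 0, 0.005, 0.5], [88, -16, 0, 0, 0, 0.005, 0.5], [88, -16, 0, 0, 0, 0.005, 0.5], [88, -16, 0, 0, 0, 0.005, 0.5]]

```text
time_s: 1.77
tool_pos: [0.5721, 0.0512, 0.2992]
eef_rot: [-2.93, -1.133, 0.003]
contact_force: [0.3, 0.1, -0.0]
gripper_width: 0.5
```

```bash
cat >> h.py <<'E'
def wrist(f):
    import pickle
    s=robot.read_state();d=snap('wrist',f);M=np.array(d['tool_from_camera']);R=Ro.from_rotvec(s['eef_rot']).as_matrix()
    Rw=R@M[:3,:3];c=R@M[:3,3]+np.array(s['tool_pos']);d['R']=Rw.T;d['t']=-Rw.T@c
    pickle.dump(d,open(f+'.pkl','wb'));return d
E
python3 -c "
from h import *
st();d=wrist('w1');print(-np.array(d['R']).T@d['t'])
for X in((.714,.0923,.184),(.572,.053,.213),(.714,.0898,.1715),(.749,.2147,.179)):print(np.round(proj(d,X),1))"
```

```text
t 1.77 pos [572.1  51.2 299.2] yaw 42.3 toolz [-0.002 -0.    -1.   ] F [ 0.3  0.1 -0. ] w 0.5 j [ 0.03  0.19  1.12 -0.    1.84  0.86]
[0.62923947 0.10243526 0.44207813]
[427.1  21.7]
[316.1 245.8]
[424.4  29.6]
[ 314.4 -208.7]
```

View pics/w1.png

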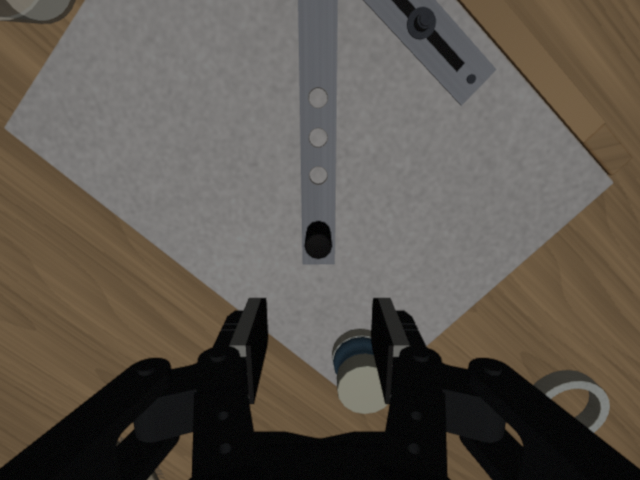

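The wrist view shows the knob's top near (318,245), the three holes at (318,97), (318,137) and (318,175), and the peg tip near (424,19) with its collar at (422,23). All agree with the predictions to within about 3 px. Next I'll refine the peg and plan the descent.

```bash
cat > pl.py <<'E'
from h import *
from scipy.optimize import brentq
import sys
# kinematics, cabinet->world: X=714-105-xc... world x=609-xc, y=89.8-yc
def plan(py,px=714,L=175):
    f=lambda th:np.hypot(*(piv(th)-[px,py]))-L
    th=brentq(f,.1,.8);P=piv(th);u=(np.array([px,py])-P)/L
    return th,P,u,P+240*u
def piv(th):return np.array([609+140+290*np.sin(th),89.8-(165-290*np.cos(th))])
def knob2(k,r=240):
    th=brentq(lambda t:np.hypot(*(piv(t)-k))-r,-.05,.9);P=piv(th);u=(np.array(k)-P)/r
    return th,P,np.rad2deg(np.arctan2(-u[1],-u[0]))
E
python3 - <<'E'
from pl import *
import pickle
d=pickle.load(open('w1.pkl','rb'));T=pickle.load(open('top.pkl','rb'))
for n,u,v,z in(('collar',422,23,.174),('pegtip',424,18,.185),('scr',471,79,.1715),('hole in',318,97,.179),('hole mid',318,137,.179),('hole out',318,175,.179),('knobtop',318,243,.213)):print(n,(ray(d,u,v,z)*1000).round(1))
print('jar',(ray(T,328,288,.22)*1000).round(1))
for py in(90,92.5,95):print(py,[np.round(q,3) for q in plan(py)])
g=cv2.cvtColor(cv2.imread('pics/w1.png'),cv2.COLOR_BGR2GRAY)
cv2.imwrite('pics/c2.png',cv2.resize(g[0:110,350:510],(800,550),interpolation=cv2.INTER_CUBIC))
go(572,53,184,42.5)
E
```

```text
collar [714.7  93.7 174. ]
pegtip [713.8  95.1 185. ]
scr [714.8  46.2 171.5]
hole in [639.1 112.4 179. ]
hole mid [620.7  95.7 179. ]
hole out [602.2  78.9 179. ]
knobtop [574.2  53.4 213. ]
jar [515.5 -41.5 220. ]
90 [np.float64(0.37), array([853.869, 195.175]), array([-0.799, -0.601]), array([662.049,  50.935])]
92.5 [np.float64(0.38), array([856.442, 194.163]), array([-0.814, -0.581]), array([661.093,  54.74 ])]
95 [np.float64(0.389), array([858.861, 193.185]), array([-0.828, -0.561]), array([660.195,  58.531])]
to (572, 53, 184, 42.5) shift [  2.   -1.8 115.7] turn [-0.0005  0.0012 -0.0048]
```

View pics/c2.png

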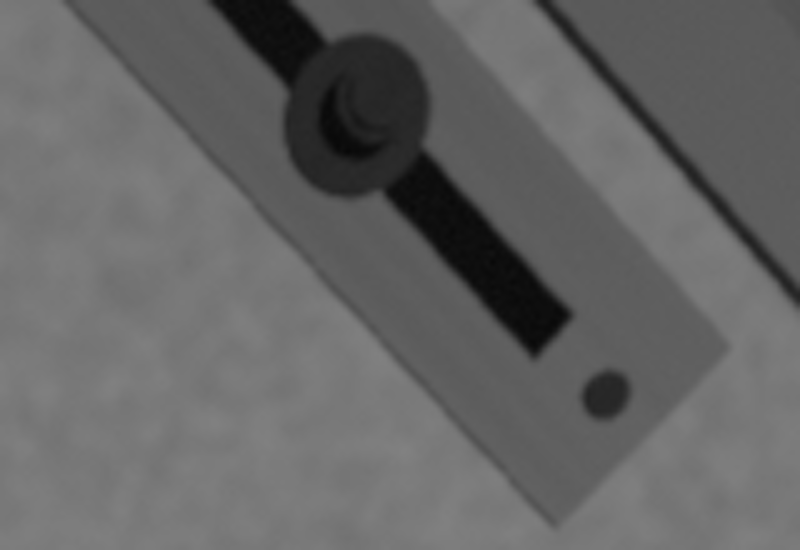

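The crop shows the peg's collar centre at (356,115) and its tip at (370,97), with a plate screw at (606,395). That puts the peg about 5 mm to the +y side of the slot's middle, near world (714, 95). Now to descend and grip the knob.

Request:
jog_arm:
  commands:
    - [[3, -1, 35, 0, 0, 0, 0.5], [3, -1, 70, 0, 0, 0, 0.5], [3, -1, 95, 0, 0, 0, 0.5], [3, -1, 115, 0, 0, 0, 0.5], [3, -1, 115, 0, 0, 0, 0.5]]
  newtons: 40

```text
time_s: 2.23
tool_pos: [0.571, 0.052, 0.1803]
eef_rot: [-2.929, -1.128, 0.013]
contact_force: [-0.4, -0.1, -1.1]
gripper_width: 0.503
```

Request:
jog_arm:
  commands:
    - [[0, 0, 0, 0, 0, 0, 0], [0, 0, 0, 0, 0, 0, 0], [0, 0, 0, 0, 0, 0, 0], [0, 0, 0, 0, 0, 0, 0], [0, 0, 0, 0, 0, 0, 0]]
  newtons: 40

```text
time_s: 2.65
tool_pos: [0.5741, 0.053, 0.1867]
eef_rot: [2.93, 1.13, 0.003]
contact_force: [-0.8, -1.3, 1.0]
gripper_width: 0.195
```

```bash
python3 -c "
from pl import *
st();print(knob2([573,53.2],239.9),knob2([600,54.7],239.),knob2([630,56.5],239.),plan(95))"
```

```text
t 2.65 pos [574.1  53.  186.7] yaw 42.2 toolz [ 0.002 -0.    -1.   ] F [-0.8 -1.3  1. ] w 0.195 j [ 0.03  0.21  1.31 -0.    1.61  0.86]
(0.00451305988569104, array([750.30878292, 214.79704669]), np.float64(42.34565772504786)) (0.10303374388010736, array([778.82694672, 213.2620482 ]), np.float64(41.562721640344144)) (0.2318257016494101, array([815.62888241, 207.04208054]), np.float64(39.04150445521939)) (0.38853245439260037, array([858.86089139, 193.18514218]), array([-0.82777652, -0.56105796]), array([660.19452605,  58.53123291]))
```

Request:
jog_arm:
  commands:
    - [[0, 0, -5, 0, -0.02, 0, 0], [0.5, 0, -10, 0, -0.04, 0, 0], [1, 0, -16, 0, -0.065, 0, 0], [2, 0, -24, 0, -0.1, 0, 0], [2, 0, -24, 0, -0.1, 0, 0]]

```text
time_s: 3.07
tool_pos: [0.576, 0.0552, 0.2111]
eef_rot: [2.892, 1.117, -0.142]
contact_force: [-1.1, -2.0, 0.6]
gripper_width: 0.194
```

```bash
python3 -c "
from pl import *
st()
for k in([590,55],[605,56],[620,57],[635,58],[650,59],[662,60]):
    q=knob2(k,236.5);print(k,q[0],q[2].round(1));go(*k,209,q[2],-.1)
"
```

```text
t 3.07 pos [576.   55.2 211.1] yaw 42.2 toolz [-0.072 -0.068 -0.995] F [-1.1 -2.   0.6] w 0.194 j [ 0.06  0.27  1.2  -0.06  1.75  0.89]
[590, 55] 0.05428775954552068 42.4
to (590, 55, 209, np.float64(42.36728413170101)) shift [10.4  9.5  1.1] turn [ 0.0018 -0.0011 -0.0022]
[605, 56] 0.11382759885420082 41.6
to (605, 56, 209, np.float64(41.56915023418069)) shift [22.1 18.9 -0. ] turn [ 0.0032 -0.0011  0.0116]
[620, 57] 0.1772105599866636 40.4
to (620, 57, 209, np.float64(40.39301044496449)) shift [33.8 28.2 -1.2] turn [ 0.0052 -0.0012  0.0321]
[635, 58] 0.24506171089128123 38.8
to (635, 58, 209, np.float64(38.782494945704926)) shift [45.5 37.5 -2.3] turn [ 0.008  -0.0012  0.06  ]
[650, 59] 0.3180222334607876 36.7
to (650, 59, 209, np.float64(36.67577226248702)) shift [57.3 46.9 -3.4] turn [ 0.0117 -0.0012  0.0966]
[662, 60] 0.38118098196141015 34.5
to (662, 60, 209, np.float64(34.50895084630837)) shift [66.8 54.2 -4.4] turn [ 0.0154 -0.0013  0.1343]
```

Request:
jog_arm:
  commands:
    - [[5, 5, 0, 0, 0, 0, 0], [10, 9.5, -1, 0.002, 0, 0, 0], [16, 14, -1.5, 0.002, 0, 0.005, 0], [22, 19, -2, 0.003, 0, 0.012, 0], [28, 23.5, -2.5, 0.004, 0, 0.022, 0]]

```text
time_s: 3.48
tool_pos: [0.6122, 0.0557, 0.2084]
eef_rot: [2.909, 1.085, -0.146]
contact_force: [-1.6, -2.0, 0.3]
gripper_width: 0.192
```

Request:
jog_arm:
  commands:
    - [[6, 4.5, -0.5, 0.001, 0, 0.01, 0], [12, 9, -1, 0.002, 0, 0.02, 0], [18, 13.5, -1.5, 0.004, 0, 0.038, 0], [24, 18, -2, 0.006, 0, 0.055, 0], [29, 22, -2.2, 0.008, 0, 0.075, 0]]

```text
time_s: 3.9
tool_pos: [0.6486, 0.0581, 0.2076]
eef_rot: [2.952, 0.975, -0.149]
contact_force: [-2.3, -1.2, 0.6]
gripper_width: 0.192
```

Request:
jog_arm:
  commands:
    - [[3, 2, 0, 0, 0, 0.01, 0], [6, 4, 0, 0, 0, 0.02, 0], [9, 6, 0, 0, 0, 0.035, 0], [9, 6, 0, 0, 0, 0.035, 0], [9, 6, 0, 0, 0, 0.035, 0]]

```text
time_s: 4.32
tool_pos: [0.6589, 0.0591, 0.2072]
eef_rot: [2.966, 0.925, -0.148]
contact_force: [-1.9, -1.3, 1.1]
gripper_width: 0.195
```

```bash
python3 -c "
from pl import *
st();d=wrist('w2')
go(661,59,210,34.3,-.1)"
```

```text
t 4.32 pos [658.9  59.1 207.2] yaw 34.6 toolz [-0.082 -0.058 -0.995] F [-1.9 -1.3  1.1] w 0.195 j [ 0.06  0.53  0.88 -0.05  1.82  1.01]
to (661, 59, 210, 34.3) shift [ 1.4  1.3 -2.8] turn [0.002  0.     0.0057]
```

View pics/w2.png

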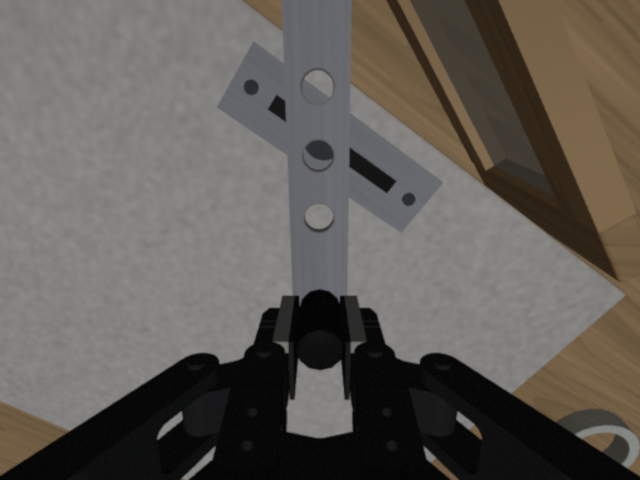

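The door is open and the stay is lifted. The middle hole at (318,155) shows dark collar or peg in its upper half. I'll enlarge that.

```bash
python3 - <<'E'
from pl import *
import pickle
a=cv2.imread('pics/w2.png')[120:190,265:370]
cv2.imwrite('pics/c3.png',cv2.convertScaleAbs(cv2.resize(a,(795,530),interpolation=cv2.INTER_CUBIC),alpha=1.8))
d=pickle.load(open('w2.pkl','rb'))
for n,X in(('pegtop',(.714,.0948,.185)),('pegbase',(.714,.0948,.173)),('mid',(.714,.0898,.1715)),('scr',(.714,.1318,.1715)),('scr',(.714,.0478,.1715))):print(n,np.round(proj(d,X),1))
# slot-line measurement: screws, slot ends
for u,v in((251,87),(408,199)):print((ray(d,u,v,.1715)*1000).round(1))
M=np.array(d['R']);print('cam',-M.T@d['t'])
E
```

```text
pegtop [322.3 144.1]
pegbase [322.  139.7]
mid [331.4 145.8]
scr [248.2  86.9]
scr [405.5 198.3]
[714.6 130.9 171.5]
[714.4  46.7 171.5]
cam [0.73348195 0.11023777 0.34179137]
```

View pics/c3.png

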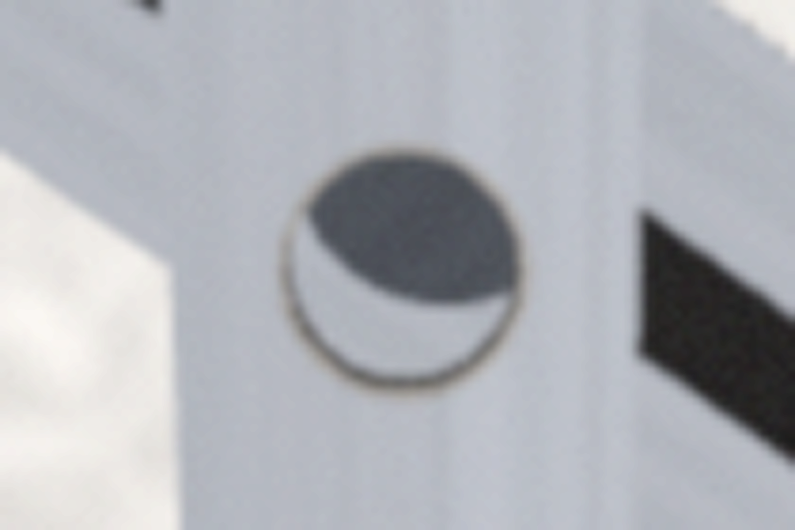

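The crop shows the hole centred at (402,268), which is px (318.1,155.4). The collar's lower arc passes (310,210) and (440,302), so the collar centre is near px (323,138). The hole has to move a few mm towards the door. I'll compute the shift.

```bash
cat >> pl.py <<'E'
def hole(k,r):  # hole position for a TCP radius r about the pivot
    th,P,y=knob2(k,r);return P+(np.array(k)-P)/r*175
def solve(k0,r,dh):
    from scipy.optimize import fsolve
    h=hole(k0,r)+dh;k=fsolve(lambda k:hole(k,r)-h,k0);return k,knob2(k,r)
E
python3 - <<'E'
from pl import *
import pickle
d=pickle.load(open('w2.pkl','rb'))
g=cv2.cvtColor(cv2.imread('pics/w2.png'),cv2.COLOR_BGR2GRAY)
h=ray(d,318.1,155.4,.194)*1000;print('hole',h.round(1))
pegs=[ray(d,u,v,.173)*1000 for u,v in((323.1,137.3),(324.5,140))];print('peg',np.round(pegs,1))
k0=np.array([658.9,59.1]);print('model hole',hole(k0,238.),knob2(k0,238.))
# fit pivot direction measured: in/out holes
for u,v,z in((317.5,86,.192),(318.5,216,.1961)):print((ray(d,u,v,z)*1000).round(1))
E
```

```text
hole [710.7  94.6 194. ]
peg [[715.1  95.  173. ]
 [714.5  93.8 173. ]]
model hole [710.61617297  95.07829142] (0.3714936697690186, array([854.272209 , 195.0179898]), np.float64(34.82585036672561))
[730.9 108.7 192. ]
[691.2  81.  196.1]
```

```bash
python3 - <<'E'
from pl import *
k0=np.array([658.9,59.1])
for dh in((4.5,.2),(3.5,.2),(4.5,1.2)):
    k,q=solve(k0,238.,np.array(dh));print(dh,k.round(2),q[0],q[2].round(1))
k,q=solve(k0,238.,np.array((4.5,.2)))
go(*k,207.5,q[2],-.09)
E
```

```text
(4.5, 0.2) [662.72  60.3 ] 0.39526794362935924 33.7
(3.5, 0.2) [661.86  60.09] 0.3901007746097599 34.0
(4.5, 1.2) [662.39  61.8 ] 0.3986848675037174 33.2
to (np.float64(662.7182024946583), np.float64(60.300402826911096), 207.5, np.float64(33.724806953090166)) shift [ 3.8  1.2 -0.5] turn [0.0029 0.01   0.0157]
```

Request:
jog_arm:
  commands:
    - [[1.5, 0.5, 0, 0.001, 0, 0.006, 0], [3, 1, 0, 0.002, 0, 0.012, 0], [3.8, 1.2, 0, 0.003, 0, 0.016, 0], [3.8, 1.2, 0, 0.003, 0, 0.016, 0], [3.8, 1.2, 0, 0.003, 0, 0.016, 0]]

```text
time_s: 4.78
tool_pos: [0.6627, 0.0603, 0.2069]
eef_rot: [2.976, 0.901, -0.149]
contact_force: [-2.9, -1.2, 0.3]
gripper_width: 0.19
```

```bash
python3 - <<'E'
from pl import *
st();d=wrist('w3')
a=cv2.imread('pics/w3.png')[120:190,265:370]
cv2.imwrite('pics/c4.png',cv2.convertScaleAbs(cv2.resize(a,(795,530),interpolation=cv2.INTER_CUBIC),alpha=1.8))
s=robot.read_state();p=np.array(s['tool_pos'])*1000
u=np.array([np.cos(np.deg2rad(33.7)),np.sin(np.deg2rad(33.7))])
for dz,o,t in((-6,-.8,-.075),(-10,-1.2,-.05),(-20.5,-1.9,0)):
    q=p[:2]+u*o;go(*q,p[2]+dz,33.7,t)
E
```

```text
t 4.78 pos [662.7  60.3 206.9] yaw 33.7 toolz [-0.083 -0.055 -0.995] F [-2.9 -1.2  0.3] w 0.19 j [ 0.06  0.54  0.86 -0.05  1.82  1.03]
to (np.float64(662.0338990101923), np.float64(59.8554574033081), np.float64(200.96123454194776), 33.7) shift [-0.2  0.   6. ] turn [-0.      0.0251 -0.0001]
to (np.float64(661.70111736134), np.float64(59.6335196323289), np.float64(196.96123454194776), 33.7) shift [-0.2  0.  10.1] turn [-0.      0.0501 -0.0001]
to (np.float64(661.1187494758487), np.float64(59.2451285331153), np.float64(186.46123454194776), 33.7) shift [ 0.2  0.  20.6] turn [-0.000e+00  1.001e-01 -1.000e-04]
```

View pics/c4.png

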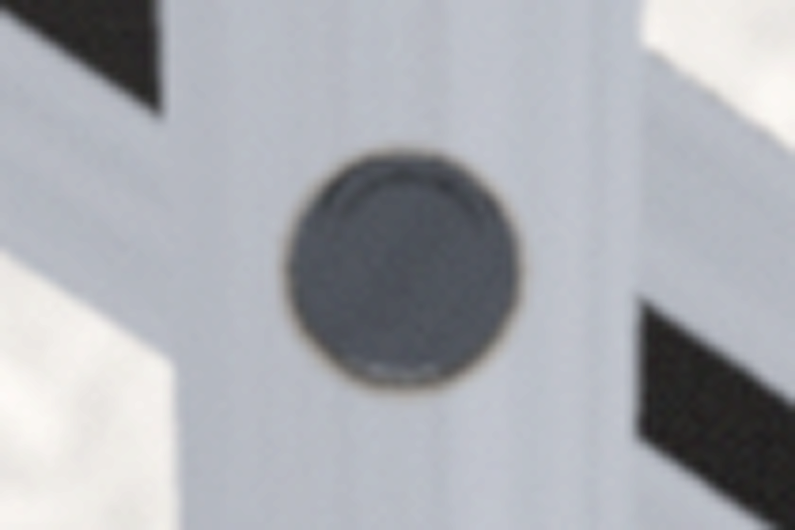

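The peg is now seen through the middle hole, roughly concentric at crop (403,272). I'll lower it gently and watch the height and force.

Request:
jog_arm:
  commands:
    - [[-0.2, 0, 2, 0, 0.008, 0, 0], [-0.4, 0, 4, 0, 0.016, 0, 0], [-0.5, 0, 6, 0, 0.025, 0, 0], [-0.5, 0, 7, 0, 0.03, 0, 0], [-0.5, 0, 8, 0, 0.035, 0, 0]]

```text
time_s: 5.25
tool_pos: [0.6614, 0.0595, 0.1988]
eef_rot: [2.988, 0.905, -0.097]
contact_force: [-2.0, -1.6, 0.5]
gripper_width: 0.193
```

```bash
python3 - <<'E'
from pl import *
import pickle
st()
d=pickle.load(open('w3.pkl','rb'))
print('hole',ray(d,265+402/7.57,120+268/7.57,.194)*1000,'tip',ray(d,265+403/7.57,120+273/7.57,.185)*1000)
d=wrist('w4')
a=cv2.imread('pics/w4.png')[120:190,265:370]
cv2.imwrite('pics/c5.png',cv2.convertScaleAbs(cv2.resize(a,(795,530),interpolation=cv2.INTER_CUBIC),alpha=2.2))
E
```

```text
t 5.25 pos [661.4  59.5 198.8] yaw 33.7 toolz [-0.054 -0.036 -0.998] F [-2.  -1.6  0.5] w 0.193 j [ 0.05  0.51  0.92 -0.03  1.77  1.03]
hole [715.1718641  95.0011262 194.       ] tip [713.57367725  93.88909707 185.        ]
```

View pics/c5.png

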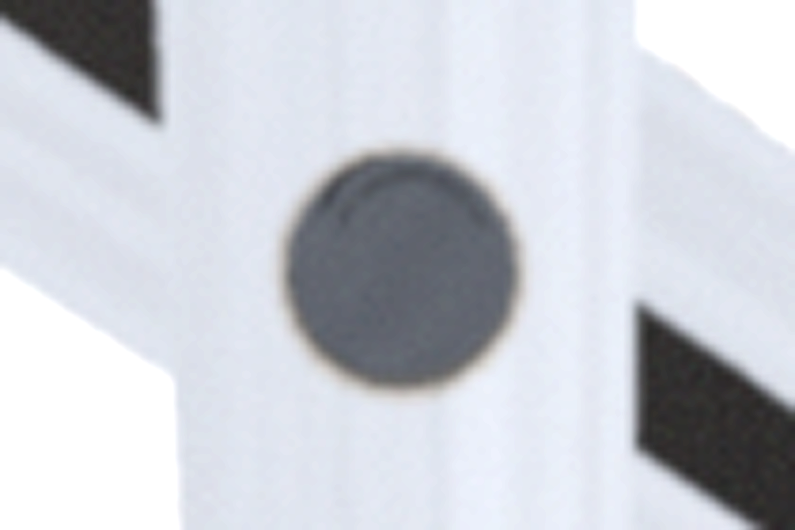

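Height is 12 mm above flat with no contact force, so the peg's tip is already in the hole and roughly concentric. Lowering on.

Request:
jog_arm:
  commands:
    - [[-0.2, 0, 2, 0, 0.008, 0, 0], [-0.3, 0, 4, 0, 0.016, 0, 0], [-0.3, 0, 6, 0, 0.025, 0, 0], [-0.3, 0, 6, 0, 0.025, 0, 0], [-0.3, 0, 6, 0, 0.025, 0, 0]]

```text
time_s: 5.72
tool_pos: [0.661, 0.0591, 0.1929]
eef_rot: [2.995, 0.907, -0.06]
contact_force: [-0.2, -1.3, 0.0]
gripper_width: 0.193
```

```bash
python3 - <<'E'
from pl import *
st()
E
```

```text
t 5.72 pos [661.   59.1 192.9] yaw 33.7 toolz [-0.033 -0.022 -0.999] F [-0.2 -1.3  0. ] w 0.193 j [ 0.04  0.49  0.95 -0.02  1.73  1.02]
```

Request:
jog_arm:
  commands:
    - [[0, 0, 2, 0, 0.01, 0, 0], [0, 0, 4, 0, 0.02, 0, 0], [0, 0, 6, 0, 0.03, 0, 0], [0.1, 0, 6.5, 0, 0.04, 0, 0], [0.1, 0, 6.5, 0, 0.04, 0, 0]]

```text
time_s: 6.13
tool_pos: [0.6608, 0.059, 0.1865]
eef_rot: [-3.007, -0.91, -0.001]
contact_force: [-0.9, -1.1, 0.1]
gripper_width: 0.193
```

```bash
python3 - <<'E'
from pl import *
st()
E
```

```text
t 6.13 pos [660.8  59.  186.5] yaw 33.7 toolz [ 0.001  0.    -1.   ] F [-0.9 -1.1  0.1] w 0.193 j [0.03 0.46 1.01 0.   1.67 1.02]
```

Back at the grip height (186.5 vs 186.7 mm), upright and with almost no force. Releasing, then rising straight up.

Request:
jog_arm:
  commands:
    - [[0, 0, 0, 0, 0, 0, 0.3], [0, 0, 0, 0, 0, 0, 0.4], [0, 0, 0, 0, 0, 0, 0.5], [0, 0, 0, 0, 0, 0, 0.5], [0, 0, 0, 0, 0, 0, 0.5]]

```text
time_s: 6.55
tool_pos: [0.661, 0.0592, 0.1865]
eef_rot: [-3.007, -0.911, 0.0]
contact_force: [0.6, -0.1, 0.0]
gripper_width: 0.496
```

Request:
jog_arm:
  commands:
    - [[0, 0, -15, 0, 0, 0, 0.5], [0, 0, -40, 0, 0, 0, 0.5], [0, 0, -75, 0, 0, 0, 0.5], [0, 0, -100, 0, 0, 0, 0.5], [0, 0, -100, 0, 0, 0, 0.5]]

```text
time_s: 6.97
tool_pos: [0.6621, 0.0592, 0.2943]
eef_rot: [3.004, 0.91, 0.017]
contact_force: [0.6, -0.1, 1.5]
gripper_width: 0.5
```

```bash
python3 - <<'E'
from pl import *
st();d=wrist('w5')
b=snap('scene','scene5')['frame'][:,:,::-1]
A=cv2.imread('pics/w5.png');A=cv2.resize(A[:300,180:480],(400,400))
B=cv2.resize(b[140:300,240:440],(400,320));B=np.vstack([B,np.zeros((80,400,3),np.uint8)])
cv2.imwrite('pics/c6.png',np.hstack([A,B]))
E
```

```text
t 6.97 pos [662.1  59.2 294.3] yaw 33.7 toolz [ 0.011  0.    -1.   ] F [ 0.6 -0.1  1.5] w 0.5 j [ 0.03  0.46  0.8  -0.    1.87  1.02]
```

View pics/c6.png

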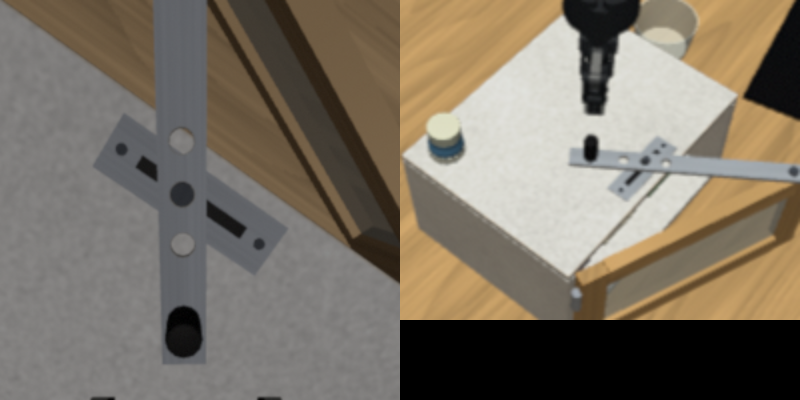

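The wrist view (left) shows the peg filling the middle hole at (182,194). The scene view (right) shows the peg through that hole, the door ajar and the jar in place. One numeric flatness check, then I'll hand in.

```bash
python3 - <<'E'
from pl import *
import pickle
d=pickle.load(open('w5.pkl','rb'))
f=lambda x,y:(180+x*.75,y*.75)
i=ray(d,*f(181,140),.179);o=ray(d,*f(182.5,245),.179);print('in-out',np.linalg.norm(i-o)*1000,'mid',(i+o)*500)
# tilted 0.06 would put these at z .188/.191
i=ray(d,*f(181,140),.188);o=ray(d,*f(182.5,245),.191);print('if tilted',np.linalg.norm(i-o)*1000)
a=cv2.imread('pics/top0.png').astype(int);b=snap('top','top5')['frame'][:,:,::-1].astype(int)
for n,x,y in(('tape',453,268),('tub',162,279),('jar',328,288)):print(n,np.abs(a-b)[y-20:y+20,x-20:x+20].mean().round(1))
robot.job_done();st()
E
```

```text
in-out 50.198972031890534 mid [713.56817087  93.99587149 179.        ]
if tilted 48.10620457537878
tape 3.9
tub 3.8
jar 6.4
the job is handed in; nothing more can be done
the job is handed in; nothing more can be done
```

The door is propped ajar: the stay's middle hole is down over the peg, the stay lies flat, and the gripper has let go. I handed the job in at about 7 s of the 58 s allowed.

- **What I did:** I found the peg by eye, about 5 mm from the slot's middle towards world +y. Then I gripped the knob, lifted the stay, pushed the door open to about 0.39 rad, lowered the hole onto the peg, released and rose 100 mm clear.
- **Stay flat:** The tool came back to its starting grip height (186.5 mm against 186.7 mm) with almost no force. After release, the holes either side of the middle one measured 50.2 mm apart at flat height. That fits the true 50 mm better than the 48.1 mm expected if the stay were resting on the peg's top.
- **Peg in the hole:** Both the wrist and scene pictures show the peg through the middle hole after release.
- **Other objects:** I never touched the tape roll, tub or jar. The top-view images around them changed little (3.8–6.4 grey levels, largest at the jar); I put this down to noise and shadow but didn't check further.
- **Disagreements:** The first scene-view reading of the peg was about 3–4 mm off the other views, so I relied on the wrist camera instead. The final state readout after handing in was refused, as expected.

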